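# Gauge the depositor's nozzle ring

## Robot

A 6-joint arm with a two-finger parallel gripper is mounted at the origin on a cart in front of the work surface, level with it; the furniture and walls round the work are solid. World frame = base frame: x ahead of the robot, y to its left, z up, the work surface at z = 0. Lengths are in m, angles in rad, forces in N, time in s.
With the tool pointing down it reaches from about 0.275 to 0.85 m from the base axis. Payload 5.2 kg.
Tool frame: the origin (TCP) lies on the centre line of the jaws, within the pads' length; the fingertips stand 25 mm ahead of it and the grasp point (between the pads) lies 6 mm ahead of it (tcp_to_tips is the distance from the TCP to the fingertips, in m); z points along the fingers, y is the line along which they close (so a half turn about z gives the same grasp; the last joint's range is limited). The gripper opens to 85 mm and grips with 20 to 120 N. Pads are 22 mm wide; open, the fingers measure 114 mm over their backs; the gripper's body (76 mm by 85 mm) begins 54 mm behind the grasp point. The pads swing forward as they close: fully open they stand 13 mm farther back than shut.
Start: joints at [-1.48, 0.259, 1.535, -0, 1.348, -0.203], TCP at [0.159, -0.526, 0.256] pointing down, gripper open.
Joint ranges: [-3.14, 3.14], [-0.91, 2.08], [0.19, 2.58], [-1.22, 4.36], [0.22, 2.71], [-3.12, 3.12]. Speed limits (rad/s): [2.57, 2.57, 3.14, 3.14, 3.14, 3.14].

## Interface

Orientations are given as a unit quaternion [w, x, y, z].
In Python, from rig import * gives the robot as it stands.
- The arm moves only by the tool carry_out, never from a script. Its argument "rows" is a list of rows, each an object of numbers: "wx", "wy", "wz": the turn, a rotation vector about the tool's x, y, z in rad; "tx", "ty", "tz": the shift along the tool's x, y, z in cm; "jaw": the finger opening in cm, from 0 to 8.54. A call has 1 to 20 rows; each row shifts and turns the commanded pose from where the row before left it, along the tool's axes as they then stand; what a row does not reach is not made up. A row lasts 1/10 s, in which the tool goes at most 50 mm and 8.59 degrees, less where a joint would pass 70% of its speed; a pose out of reach is approached as far as the arm can. A call with a gripper value outside its range is refused whole. The fingers move at their own pace and stop on an object; the grip force is fixed at half the most. Time passes only in rows, so rows that do not move let the fingers close. It gives the time, the measured TCP pose, the force, the opening and the grip force at its end, in the units of the state.
- get_obs(): the state, without advancing time (a new reading comes with each control period).
- get_image(name): name is "scene" or "top" or "wrist"; returns the picture (420x560x3 uint8, blue, green, red); there is no depth.
- get_calibration(name): a dict with "mtx" (3x3 intrinsics, pixels), "dist_coeffs" ([k1, k2, p1, p2, k3] as OpenCV has them; the pictures are not rectified), "xyz" and "attitude" of the camera in the world; the wrist camera has in their place "T_tool_cam" (4x4, takes a point from camera to tool coordinates, whose origin is the TCP and whose axes are the flange's). Camera axes: x right, y up, looking along -z (the intrinsics and any distortion apply to the point x, -y, -z); pixel columns grow to the right and rows downward; lengths in m; the calibration is good to about 2 mm. A picture is of the moment at which its call begins: read the wrist's pose just before it. get_calibration takes no time and is no camera call.
- sign_off(): hands the job in; it is judged then, once.
The state is a dict: "time": time; "joint_pos": joint angles; "qd": joint speeds; "joint_efforts": joint torques, N m; "position": TCP position; "tcp_rot": TCP orientation; "ft_force": force on the tool from outside, world axes, zero at the start; "wrist_torque": the same for the moment, N m; "grip_width": finger opening in m; "gripper_force": force on a finger pad.
Only numpy, scipy, OpenCV 4.12 (cv2) and the standard library are available. Lean on these libraries where they do the work, as an engineer would, in place of code of your own. Each camera call takes 0.05 s, during which the arm holds its last target. There are 200 camera calls.

## Task

Of the three steel nozzle rings from the dough depositor, check the bore of the one with the middle-sized hole, using the two-plug gauge by its black bar. First put the gauge's thin (go) plug fully into the hole, collar down on the rim, and lift it out; then set the thick (no-go) plug centred on the same hole and press lightly so that it is seen to refuse entry. Finally stand the gauge upright on the worktop about where it stood, and let go.

Things in the scene. Friction and masses are not known exactly. Their poses are not given: they have to be found in the camera images.
- gauge: Loose go/no-go gauge, about 0.35 kg, standing on two steel plugs under a level black bar. Origin midway between the plugs at their undersides; z up, x along the bar towards the go (thin) plug. Bar 124 mm long (x), 18 wide (y), 68 to 92 mm above the origin: grip across it at its middle, 80 mm up, where it balances. Plugs are 45 mm long; 60 mm wide collars 45 to 53 mm up, necks above.
- go_tip (a point): Centre of the underside of the go plug, at x = +50 mm of the gauge. The plug is 36 mm in diameter, its lowest 10 mm tapering to 22 mm.
- nogo_tip (a point): Centre of the underside of the no-go plug, at x = -50 mm of the gauge. The plug is 56 mm in diameter, straight. The gauge starts with its bar roughly crosswise (go plug to the left) and fits the row that way; pointing forward it may strike the raised cake turntable behind the left ring.
- ring_mid: Ring to check: steel, fixed, 76 mm outside (foot 92), 65 mm high, through hole 46 mm. Origin on the hole's axis at the worktop, z up. With the go collar on the rim its tip is 20 mm above the worktop and the other plug hangs free outside. Two fixed rings of the same outside size, holes 30 and 62 mm, stand in the same row 200 mm or more away; places are interchanged between runs.
Things that resemble listed ones, but are neither listed nor needed, are in the scene too. What is shaped like the gauge but green or orange is not meant. Leave any turquoise or yellow look-alike of the ring_mid alone.

How it is judged:
By the outcome, as a careful person would: the job done as asked, in the order asked, and still so for the second after the job is handed in, with the robot touching nothing.
It also fails if it takes over 64 s, if anything falls off the work surface, if the arm or the gripper's body presses on something with over 40 N, if the wrist force passes 120 N, or if a joint passes its speed limit or range.

## Working session

There is one attempt and no reset: what is moved stays moved. The work goes in short steps, Python scripts to look and compute and a tool call to move; the robot and the scene stay as the last step left them, time stands still between calls to the robot, and variables do not carry over. Pictures are saved under pics/ and viewed, at most 11 in all, crops included, and the job is handed in when it is done.

Besides the shell and the picture viewer there is one more tool, called after "Emit:" as a command line: name --argument value ..., lists and objects as JSON in quotes. carry_out: Moves the arm, as the interface text tells. Its arguments: {"type":"object","properties":{"rows":{"type":"array","items":{"type":"object","properties":{"wx":{"type":"number"},"wy":{"type":"number"},"wz":{"type":"number"},"tx":{"type":"number"},"ty":{"type":"number"},"tz":{"type":"number"},"jaw":{"type":"number"}}}}},"required":["rows"]}

```bash
mkdir -p pics; ls
python3 - <<'E'
from rig import *
import cv2
for n in("scene","top"):
    cv2.imwrite(f"pics/{n}0.png",get_image(n)); c=get_calibration(n); print(n,c)
o=get_obs(); print(o)
print(get_calibration("wrist"))
E
```

```text
pics
scene {'mtx': array([[537.65966189,   0.        , 280.93491983],
       [  0.        , 537.65966189, 206.74751603],
       [  0.        ,   0.        ,   1.        ]]), 'dist_coeffs': array([-0.09868046,  0.        ,  0.        ,  0.        ,  0.        ]), 'xyz': array([0.17165018, 0.70505306, 1.05686709]), 'attitude': array([-0.233881  , -0.08712859,  0.31459147,  0.91582776])}
top {'mtx': array([[457.89057925,   0.        , 275.90566074],
       [  0.        , 457.89057925, 219.00099544],
       [  0.        ,   0.        ,   1.        ]]), 'dist_coeffs': array([-0.00903011,  0.        ,  0.        ,  0.        ,  0.        ]), 'xyz': array([ 0.46029403, -0.01285681,  1.2669653 ]), 'attitude': array([ 0.71668573,  0.03643189, -0.02676694, -0.69592946])}
{'time': 0.1, 'joint_pos': array([-1.47977087e+00,  2.59250867e-01,  1.53594319e+00, -6.05341418e-06,
        1.34801038e+00, -2.02807574e-01]), 'qd': array([ 0.00038312, -0.00141828, -0.0013061 , -0.00017673,  0.000104  ,
       -0.00128287]), 'joint_efforts': array([ 2.88269825e-03, -4.46972823e+01, -2.91246361e+01, -1.29498
[... 283 characters left out ...]
-0.0269158 , -0.06531782,  0.01667066]), 'gripper_force': 0.0, 'grip_width': 0.08561334202553883}
{'mtx': array([[293.65633226,   0.        , 276.67951963],
       [  0.        , 293.65633226, 208.55415763],
       [  0.        ,   0.        ,   1.        ]]), 'dist_coeffs': array([0.01168207, 0.        , 0.        , 0.        , 0.        ]), 'T_tool_cam': array([[ 2.31663060e-04,  9.61082892e-01,  2.76260060e-01,
         7.05256840e-02],
       [ 9.99999530e-01,  3.75684208e-05, -9.69265398e-04,
        -9.05366128e-04],
       [-9.41923046e-04,  2.76260155e-01, -9.61082431e-01,
        -1.17778621e-01],
       [ 0.00000000e+00,  0.00000000e+00,  0.00000000e+00,
         1.00000000e+00]])}
```

View pics/top0.png

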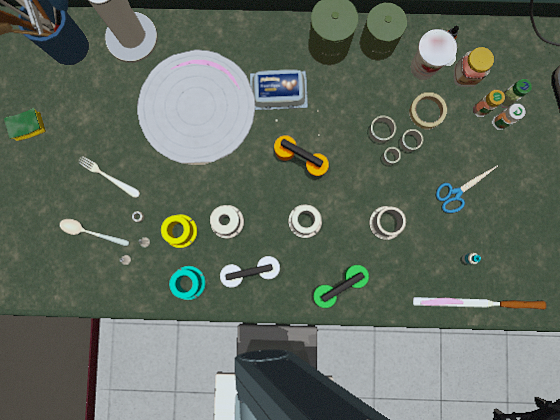

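View pics/scene0.png

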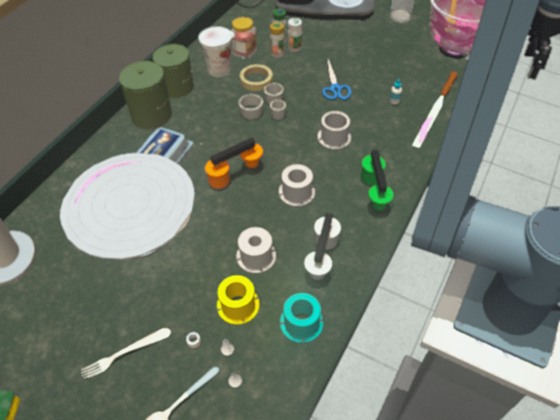

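The top view shows three steel rings at (227,221), (305,221) and (388,222). The middle one seems to have the mid-sized hole. The black-bar gauge is at (250,271), with collars at (231,275) and (268,267). Next I'll measure positions.

```bash
cat > h.py <<'E'
from rig import *
import cv2, numpy as np
from scipy.spatial.transform import Rotation as R
def rot(q): return R.from_quat([q[1],q[2],q[3],q[0]]).as_matrix()
def snap(n):
    o=get_obs(); im=get_image(n); c=get_calibration(n)
    if n=="wrist":
        T=np.eye(4);T[:3,:3]=rot(o["tcp_rot"]);T[:3,3]=o["position"];T=T@c["T_tool_cam"];Rc,p=T[:3,:3],T[:3,3]
    else: Rc,p=rot(c["attitude"]),np.array(c["xyz"])
    return im,(c["mtx"],c["dist_coeffs"],Rc,p),o
def cast(cam,uv,z):
    K,d,Rc,p=cam
    n=cv2.undistortPoints(np.array(uv,float).reshape(-1,1,2),K,d).reshape(-1,2)
    v=np.c_[n[:,0],-n[:,1],-np.ones(len(n))]@Rc.T
    return p+v*((z-p[2])/v[:,2])[:,None]
def proj(cam,P):
    K,d,Rc,p=cam; q=(np.atleast_2d(P)-p)@Rc*[1,-1,-1]
    return cv2.projectPoints(q,np.zeros(3),np.zeros(3),K,d)[0].reshape(-1,2)
def topdown(cam,im,c,z,half=.08,n=480):
    """metric orthophoto of plane z around c: rows = -x, cols = -y"""
    g=np.linspace(half,-half,n); X,Y=np.meshgrid(g+c[0],g+c[1],indexing="ij")
    m=proj(cam,np.c_[X.ravel(),Y.ravel(),np.full(X.size,z)]).astype(np.float32).reshape(n,n,2)
    return cv2.remap(im,m[...,0],m[...,1],cv2.INTER_LINEAR)
E
python3 - <<'E'
from h import *
im,cam,o=snap("top")
print("rings",cast(cam,[(227,220),(305,220),(388,221)],.065).round(3))
hsv=cv2.cvtColor(im,cv2.COLOR_BGR2HSV)
v=hsv[...,2]; roi=np.zeros(v.shape,np.uint8); roi[255:292,215:285]=1
m=((v<55)&(roi>0)).astype(np.uint8)
k,l,s,c=cv2.connectedComponentsWithStats(m); i=1+s[1:,4].argmax(); print(s[i])
ys,xs=np.where(l==i); r=cv2.minAreaRect(np.c_[xs,ys].astype(np.float32)); b=cv2.boxPoints(r)
print(r, cast(cam,b,.092).round(3), cast(cam,[r[0]],.092))
w=cast(cam,[(231,275),(268,267)],.053);print(w)
a=[topdown(cam,im,p,.065,.06,260) for p in cast(cam,[(227,220),(305,220),(388,221)],.065)]
cv2.imwrite("pics/rings.png",np.hstack(a))
cv2.imwrite("pics/g.png",cv2.resize(im[240:310,200:300],None,fx=5,fy=5))
E
```

```text
rings [[ 0.561  0.134  0.065]
 [ 0.567 -0.071  0.065]
 [ 0.571 -0.289  0.065]]
[226 270  34  10  75]
((242.25106811523438, 274.06640625), (7.987542152404785, 33.43172836303711), 75.0685806274414) [[0.419 0.13  0.092]
 [0.444 0.049 0.092]
 [0.424 0.043 0.092]
 [0.4   0.124 0.092]] [[0.42189023 0.0864253  0.092     ]]
[[0.41726558 0.11931843 0.053     ]
 [0.44119223 0.02242737 0.053     ]]
```

View pics/rings.png

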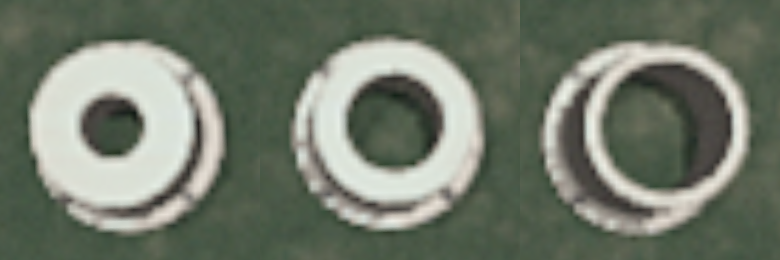

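The middle ring's hole comes out at about 44 mm of the expected 46, so it is the target, near (0.571,-0.073). The gauge is near (0.429,0.071) at yaw 104°. I'll move to a hover that sees both.

Emit:
carry_out --rows '[{"tx": 3.2, "ty": -2.95}, {"tx": 3.2, "ty": -2.95}, {"tx": 3.2, "ty": -2.95}, {"tx": 3.2, "ty": -2.95}, {"tx": 3.2, "ty": -2.95}, {"tx": 3.2, "ty": -2.95}, {"tx": 3.2, "ty": -2.95}, {"tx": 3.2, "ty": -2.95}, {"tx": 3.2, "ty": -2.95}, {"tx": 3.2, "ty": -2.95}, {"tx": 3.2, "ty": -2.95}, {"tx": 3.2, "ty": -2.95}, {"tx": 3.2, "ty": -2.95}, {"tx": 3.2, "ty": -2.95}]'

```text
invalid input
```

Emit:
carry_out --rows '[{"wz": -0.138}, {"wz": -0.138}, {"wz": -0.138}, {"wz": -0.138}, {"wz": -0.138}, {"wz": -0.138}, {"wz": -0.138}, {"wz": -0.138}, {"wz": -0.138}, {"wz": -0.138}, {"wz": -0.138}, {}, {}]'

```text
invalid input
```

Run:
```python
from h import *
im,cam,o=snap("wrist"); print(o["time"],o["position"],o["tcp_rot"],o["joint_pos"])
np.save("w1.npy",im); cv2.imwrite("pics/w1.png",im)
print(proj(cam,[[.571,-.073,.065],[.417,.119,.053],[.441,.022,.053],[.429,.071,.092]]))
```

```text
0.15 [ 0.15923904 -0.52604932  0.25565698] [-7.21251071e-04  9.89230343e-01  1.46365323e-01  2.12748784e-05] [-1.47981811e+00  2.59186648e-01  1.53583847e+00 -3.90982713e-05
  1.34801016e+00 -2.02799229e-01]
[[-341.06362476 -821.11191376]
 [-588.28170785 -489.99111657]
 [-406.35221634 -459.95014724]
 [-710.29479747 -642.23321026]]
```

View pics/w1.png

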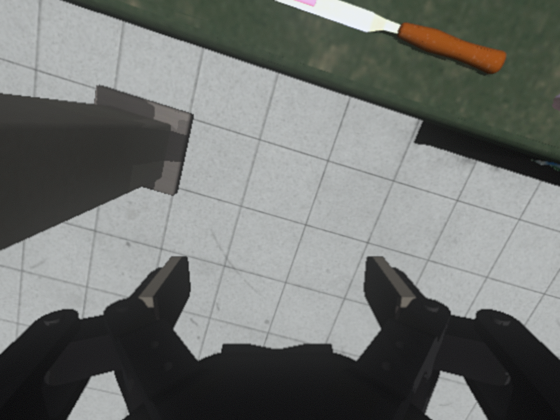

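The moves were refused, and the wrist view shows only floor and the fingers. The rows probably need every key, so I'll give them all.

Emit:
carry_out --rows '[{"wx": 0, "wy": 0, "wz": 0, "tx": 3.2, "ty": -2.95, "tz": 0, "jaw": 8.5}, {"wx": 0, "wy": 0, "wz": 0, "tx": 3.2, "ty": -2.95, "tz": 0, "jaw": 8.5}, {"wx": 0, "wy": 0, "wz": 0, "tx": 3.2, "ty": -2.95, "tz": 0, "jaw": 8.5}, {"wx": 0, "wy": 0, "wz": 0, "tx": 3.2, "ty": -2.95, "tz": 0, "jaw": 8.5}, {"wx": 0, "wy": 0, "wz": 0, "tx": 3.2, "ty": -2.95, "tz": 0, "jaw": 8.5}, {"wx": 0, "wy": 0, "wz": 0, "tx": 3.2, "ty": -2.95, "tz": 0, "jaw": 8.5}, {"wx": 0, "wy": 0, "wz": 0, "tx": 3.2, "ty": -2.95, "tz": 0, "jaw": 8.5}, {"wx": 0, "wy": 0, "wz": 0, "tx": 3.2, "ty": -2.95, "tz": 0, "jaw": 8.5}, {"wx": 0, "wy": 0, "wz": 0, "tx": 3.2, "ty": -2.95, "tz": 0, "jaw": 8.5}, {"wx": 0, "wy": 0, "wz": 0, "tx": 3.2, "ty": -2.95, "tz": 0, "jaw": 8.5}, {"wx": 0, "wy": 0, "wz": 0, "tx": 3.2, "ty": -2.95, "tz": 0, "jaw": 8.5}, {"wx": 0, "wy": 0, "wz": 0, "tx": 3.2, "ty": -2.95, "tz": 0, "jaw": 8.5}, {"wx": 0, "wy": 0, "wz": 0, "tx": 3.2, "ty": -2.95, "tz": 0, "jaw": 8.5}, {"wx": 0, "wy": 0, "wz": 0, "tx": 3.2, "ty": -2.95, "tz": 0, "jaw": 8.5}]'

```text
time: 1.6
position: [0.469, 0.0005, 0.2564]
tcp_rot: [0.0, 0.989, 0.147, 0.0]
ft_force: [0.3, -0.8, 1.3]
grip_width: 0.0855
gripper_force: 0.0
```

Emit:
carry_out --rows '[{"wx": 0, "wy": 0, "wz": -0.138, "tx": 0, "ty": 0, "tz": 0, "jaw": 8.5}, {"wx": 0, "wy": 0, "wz": -0.138, "tx": 0, "ty": 0, "tz": 0, "jaw": 8.5}, {"wx": 0, "wy": 0, "wz": -0.138, "tx": 0, "ty": 0, "tz": 0, "jaw": 8.5}, {"wx": 0, "wy": 0, "wz": -0.138, "tx": 0, "ty": 0, "tz": 0, "jaw": 8.5}, {"wx": 0, "wy": 0, "wz": -0.138, "tx": 0, "ty": 0, "tz": 0, "jaw": 8.5}, {"wx": 0, "wy": 0, "wz": -0.138, "tx": 0, "ty": 0, "tz": 0, "jaw": 8.5}, {"wx": 0, "wy": 0, "wz": -0.138, "tx": 0, "ty": 0, "tz": 0, "jaw": 8.5}, {"wx": 0, "wy": 0, "wz": -0.138, "tx": 0, "ty": 0, "tz": 0, "jaw": 8.5}, {"wx": 0, "wy": 0, "wz": -0.138, "tx": 0, "ty": 0, "tz": 0, "jaw": 8.5}, {"wx": 0, "wy": 0, "wz": -0.138, "tx": 0, "ty": 0, "tz": 0, "jaw": 8.5}, {"wx": 0, "wy": 0, "wz": -0.138, "tx": 0, "ty": 0, "tz": 0, "jaw": 8.5}, {"wx": 0, "wy": 0, "wz": 0, "tx": 0, "ty": 0, "tz": 0, "jaw": 8.5}, {"wx": 0, "wy": 0, "wz": 0, "tx": 0, "ty": 0, "tz": 0, "jaw": 8.5}]'

```text
time: 2.9
position: [0.4684, -0.0014, 0.2562]
tcp_rot: [-0.0, 0.618, 0.786, -0.0]
ft_force: [0.5, -0.2, -0.6]
grip_width: 0.0853
gripper_force: 0.0
```

Run:
```python
from h import *
im,cam,o=snap("wrist"); print(o["time"],o["position"],o["tcp_rot"],o["joint_pos"])
cv2.imwrite("pics/w2.png",im)
import pickle; pickle.dump((im,cam,o),open("w2.pkl","wb"))
print(proj(cam,[[.571,-.073,.065],[.417,.119,.053],[.441,.022,.053],[.429,.071,.092]]))
```

```text
2.9 [ 0.46840417 -0.00137784  0.2562109 ] [-1.15118329e-04  6.18448456e-01  7.85825357e-01 -4.23770815e-05] [-2.41764646e-01  1.10592156e-01  1.71959111e+00  1.83295723e-05
  1.31165409e+00 -4.79032155e-01]
[[347.55083291 271.05426549]
 [254.56083018  62.8000198 ]
 [256.98633405 163.87041014]
 [253.01141227 113.99530878]]
```

View pics/w2.png

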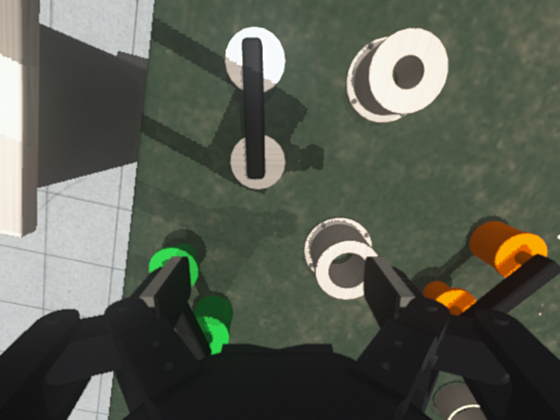

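The wrist view shows the gauge bar from (253,38) to (255,178), and the collars at (254,60) and (258,162). The mid ring is at (345,270), partly behind a finger. I'll refine the bar pose next.

Run:
```python
from h import *
import pickle; im,cam,o=pickle.load(open("w2.pkl","rb"))
v=im.max(2)
m=np.zeros(v.shape,np.uint8); m[25:190,236:275]=(v[25:190,236:275]<42)
m=cv2.morphologyEx(m,cv2.MORPH_OPEN,np.ones((5,5)))
k,l,s,c=cv2.connectedComponentsWithStats(m); i=1+s[1:,4].argmax(); print(s[i])
ys,xs=np.where(l==i)
r=cv2.minAreaRect(np.c_[xs,ys].astype(np.float32)); print(r)
b=cast(cam,cv2.boxPoints(r),.092); print(b.round(4),b.mean(0))
# collars: bright discs, per-side circle fit in plane z=.053
for (u,w) in((254,60),(258,162)):
    mm=np.zeros(v.shape,np.uint8); mm[w-40:w+36,u-38:u+40]=(im.min(2)[w-40:w+36,u-38:u+40]>110)
    cs=max(cv2.findContours(mm,cv2.RETR_EXTERNAL,cv2.CHAIN_APPROX_NONE)[0],key=cv2.contourArea)
    h=cv2.convexHull(np.vstack([c for c in cv2.findContours(mm,0,1)[0] if cv2.contourArea(c)>100]))
    p=cast(cam,h.reshape(-1,2),.053)[:,:2].astype(np.float32); print(cv2.minEnclosingCircle(p))
z=rot(o["tcp_rot"]);print("tool y",z[:,1],"x",z[:,0])
```

```text
[244 120  20  58 620]
((254.1844482421875, 148.16966247558594), (57.76762390136719, 17.130905151367188), 85.48600769042969)
[[0.4215 0.0637 0.092 ]
 [0.4365 0.0686 0.092 ]
 [0.4525 0.0177 0.092 ]
 [0.4367 0.0125 0.092 ]] [0.43681426 0.04062427 0.092     ]
((0.4166392683982849, 0.12099745869636536), 0.03044639341533184)
((0.4409204125404358, 0.02429209277033806), 0.029865290969610214)
tool y [ 9.71984948e-01  2.35043011e-01 -2.08991476e-04] x [-2.35042988e-01  9.71984968e-01  1.28509723e-04]
```

Emit:
carry_out --rows '[{"wx": 0, "wy": 0, "wz": -0.009, "tx": 4.06, "ty": -1.05, "tz": 0, "jaw": 7.0}, {"wx": 0, "wy": 0, "wz": 0, "tx": 4.06, "ty": -1.05, "tz": 0, "jaw": 6.0}, {"wx": 0, "wy": 0, "wz": 0, "tx": 0, "ty": 0, "tz": 3.5, "jaw": 6.0}, {"wx": 0, "wy": 0, "wz": 0, "tx": 0, "ty": 0, "tz": 3.5, "jaw": 6.0}, {"wx": 0, "wy": 0, "wz": 0, "tx": 0, "ty": 0, "tz": 3, "jaw": 6.0}, {"wx": 0, "wy": 0, "wz": 0, "tx": 0, "ty": 0, "tz": 0, "jaw": 6.0}, {"wx": 0, "wy": 0, "wz": 0, "tx": 0, "ty": 0, "tz": 0, "jaw": 6.0}]'

```text
time: 3.65
position: [0.4285, 0.0723, 0.1567]
tcp_rot: [-0.0, 0.614, 0.789, -0.0]
ft_force: [0.4, 0.9, 0.4]
grip_width: 0.0596
gripper_force: 0.0
```

Run:
```python
from h import *
im,cam,o=snap("wrist"); print(o["time"],o["position"],o["tcp_rot"],o["grip_width"])
Rt=rot(o["tcp_rot"]); P=[.4288,.0726,.086]; print("tool delta cm",(Rt.T@(P-o["position"])*100).round(2))
cv2.imwrite("pics/w3.png",im)
```

```text
3.65 [0.42849732 0.07225003 0.15666929] [-3.44774907e-04  6.13959539e-01  7.89337394e-01 -2.09380473e-04] 0.05962535673349526
tool delta cm [0.02 0.04 7.07]
```

View pics/w3.png

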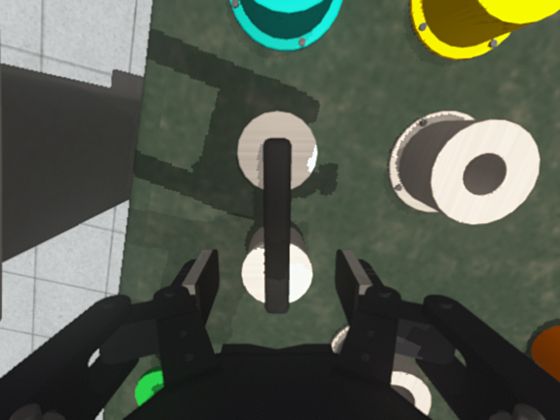

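The bar sits vertically at column 277, centred between the fingers, so I'll descend and grip.

Emit:
carry_out --rows '[{"wx": 0, "wy": 0, "wz": 0, "tx": 0, "ty": 0, "tz": 2.4, "jaw": 6.0}, {"wx": 0, "wy": 0, "wz": 0, "tx": 0, "ty": 0, "tz": 2.4, "jaw": 6.0}, {"wx": 0, "wy": 0, "wz": 0, "tx": 0, "ty": 0, "tz": 2.2, "jaw": 6.0}, {"wx": 0, "wy": 0, "wz": 0, "tx": 0, "ty": 0, "tz": 0, "jaw": 6.0}, {"wx": 0, "wy": 0, "wz": 0, "tx": 0, "ty": 0, "tz": 0, "jaw": 3.5}, {"wx": 0, "wy": 0, "wz": 0, "tx": 0, "ty": 0, "tz": 0, "jaw": 2.5}, {"wx": 0, "wy": 0, "wz": 0, "tx": 0, "ty": 0, "tz": 0, "jaw": 0.5}, {"wx": 0, "wy": 0, "wz": 0, "tx": 0, "ty": 0, "tz": 0, "jaw": 0.5}, {"wx": 0, "wy": 0, "wz": 0, "tx": 0, "ty": 0, "tz": 0, "jaw": 0.5}, {"wx": 0, "wy": 0, "wz": 0, "tx": 0, "ty": 0, "tz": 0, "jaw": 0.5}]'

```text
time: 4.7
position: [0.4295, 0.0722, 0.0878]
tcp_rot: [0.001, 0.613, 0.79, 0.001]
ft_force: [-1.1, -0.8, 6.1]
grip_width: 0.0169
gripper_force: 58.3
```

Gripped at 17 mm and 58 N. I'll lift, and refine the ring centre from the stored views.

Emit:
carry_out --rows '[{"wx": 0, "wy": 0, "wz": 0, "tx": 0, "ty": 0, "tz": -1.5, "jaw": 0.5}, {"wx": 0, "wy": 0, "wz": 0, "tx": 0, "ty": 0, "tz": -3, "jaw": 0.5}, {"wx": 0, "wy": 0, "wz": 0, "tx": 0, "ty": 0, "tz": -3, "jaw": 0.5}, {"wx": 0, "wy": 0, "wz": 0, "tx": 0, "ty": 0, "tz": -2.5, "jaw": 0.5}, {"wx": 0, "wy": 0, "wz": 0, "tx": 0, "ty": 0, "tz": 0, "jaw": 0.5}, {"wx": 0, "wy": 0, "wz": 0, "tx": 0, "ty": 0, "tz": 0, "jaw": 0.5}]'

```text
time: 5.3
position: [0.4282, 0.0723, 0.1863]
tcp_rot: [0.0, 0.613, 0.79, 0.0]
ft_force: [-0.7, -0.2, -3.5]
grip_width: 0.0171
gripper_force: 59.3
```

```bash
cat > ring.py <<'E'
from h import *
import pickle,sys
def hole(im,cam,c,tag,half=.045,n=360):
    t=topdown(cam,im,c,.065,half,n); g=cv2.GaussianBlur(t.min(2),(0,0),2)
    th,b=cv2.threshold(g,0,255,cv2.THRESH_BINARY_INV+cv2.THRESH_OTSU)
    k,l,s,ce=cv2.connectedComponentsWithStats(b)
    best=[]
    for i in range(1,k):
        if s[i,4]>3000 and s[i,0]>3 and s[i,1]>3 and s[i,0]+s[i,2]<n-3 and s[i,1]+s[i,3]<n-3: best.append(i)
    for i in best:
        (u,w),r=cv2.minEnclosingCircle(np.argwhere(l==i)[:,::-1].astype(np.float32)); p=2*half/(n-1)
        print(tag,th,"centre",round(c[0]+half-w*p,4),round(c[1]+half-u*p,4),"diam",round(2*r*p,4),"areadiam",round(2*(s[i,4]/np.pi)**.5*p,4))
    return t
if __name__=="__main__":
    c=(.571,-.073); a=[]
    for n in("top","scene"):
        cal=get_calibration(n); cam=(cal["mtx"],cal["dist_coeffs"],rot(cal["attitude"]),np.array(cal["xyz"]))
        a.append(hole(cv2.imread(f"pics/{n}0.png"),cam,c,n))
    im,cam,o=pickle.load(open("w2.pkl","rb")); a.append(hole(im,cam,c,"w2"))
    cv2.imwrite("pics/holes.png",cv2.resize(np.hstack(a),(780,260)))
E
python3 ring.py
```

```text
top 138.0 centre 0.5708 -0.0736 diam 0.0457 areadiam 0.0451
scene 150.0 centre 0.5714 -0.0739 diam 0.0446 areadiam 0.0435
```

View pics/holes.png

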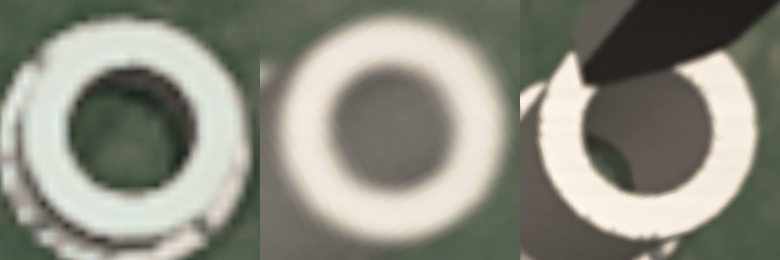

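All three views agree on the hole: about (0.5715,-0.073), diameter about 45 mm. I'll move the go plug above it.

Emit:
carry_out --rows '[{"wx": 0, "wy": 0, "wz": 0, "tx": -2, "ty": 0.9, "tz": 0, "jaw": 0.5}, {"wx": 0, "wy": 0, "wz": 0, "tx": -3.5, "ty": 1.6, "tz": 0, "jaw": 0.5}, {"wx": 0, "wy": 0, "wz": 0, "tx": -3.5, "ty": 1.6, "tz": 0, "jaw": 0.5}, {"wx": 0, "wy": 0, "wz": 0, "tx": -3.5, "ty": 1.6, "tz": 0, "jaw": 0.5}, {"wx": 0, "wy": 0, "wz": 0, "tx": -3.5, "ty": 1.6, "tz": 0, "jaw": 0.5}, {"wx": 0, "wy": 0, "wz": 0, "tx": -3.5, "ty": 1.6, "tz": 0, "jaw": 0.5}, {"wx": 0, "wy": 0, "wz": 0, "tx": -2, "ty": 0.9, "tz": 0, "jaw": 0.5}, {"wx": 0, "wy": 0, "wz": 0, "tx": -1.15, "ty": 0.48, "tz": 0, "jaw": 0.5}, {"wx": 0, "wy": 0, "wz": 0, "tx": 0, "ty": 0, "tz": 0, "jaw": 0.5}, {"wx": 0, "wy": 0, "wz": 0, "tx": 0, "ty": 0, "tz": 0, "jaw": 0.5}, {"wx": 0, "wy": 0, "wz": 0, "tx": 0, "ty": 0, "tz": 0, "jaw": 0.5}]'

```text
time: 6.4
position: [0.583, -0.1203, 0.1859]
tcp_rot: [-0.001, 0.613, 0.79, -0.0]
ft_force: [0.1, -0.4, -2.9]
grip_width: 0.0176
gripper_force: 59.2
```

Run:
```python
from h import *
im,cam,o=snap("wrist"); T=rot(o["tcp_rot"]);p=o["position"]
tip=p+T@[.05,0,.0878]; print(o["time"],p,o["joint_pos"],"tip",tip,"tool delta cm",(T.T@(np.array([.5717,-.073,tip[2]])-tip)*100).round(2),"tilt",T[:,2])
s,cs,_=snap("scene"); 
u=proj(cs,[[.5717,-.073,.065]])[0].astype(int)
c=s[u[1]-90:u[1]+60,u[0]-80:u[0]+80]
cv2.imwrite("pics/w4.png",np.hstack([cv2.resize(im,(373,280)),cv2.resize(c,(299,280),interpolation=2)]))
```

```text
6.4 [ 0.58301612 -0.12034413  0.18587774] [-3.90937223e-01  3.93237753e-01  1.52135785e+00  3.12178094e-04
  1.22873032e+00 -6.42068912e-01] tip [ 0.57046538 -0.07182941  0.09814155] tool delta cm [-0.14  0.09 -0.  ] tilt [-1.49041251e-03  9.32365736e-04 -9.99998455e-01]
```

View pics/w4.png

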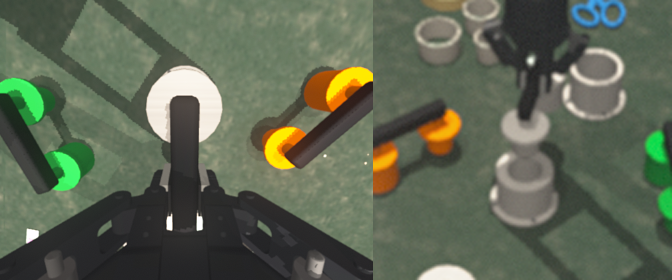

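The go plug hangs over the hole. I'll make the small correction and descend to about 4 mm above seating.

Emit:
carry_out --rows '[{"wx": 0, "wy": 0, "wz": 0, "tx": -0.14, "ty": 0.09, "tz": 1.5, "jaw": 0.5}, {"wx": 0, "wy": 0, "wz": 0, "tx": 0, "ty": 0, "tz": 1.2, "jaw": 0.5}, {"wx": 0, "wy": 0, "wz": 0, "tx": 0, "ty": 0, "tz": 0, "jaw": 0.5}, {"wx": 0, "wy": 0, "wz": 0, "tx": 0, "ty": 0, "tz": 1, "jaw": 0.5}, {"wx": 0, "wy": 0, "wz": 0, "tx": 0, "ty": 0, "tz": 1, "jaw": 0.5}, {"wx": 0, "wy": 0, "wz": 0, "tx": 0, "ty": 0, "tz": 1, "jaw": 0.5}, {"wx": 0, "wy": 0, "wz": 0, "tx": 0, "ty": 0, "tz": 0.9, "jaw": 0.5}, {"wx": 0, "wy": 0, "wz": 0, "tx": 0, "ty": 0, "tz": 0.8, "jaw": 0.5}, {"wx": 0, "wy": 0, "wz": 0, "tx": 0, "ty": 0, "tz": 0, "jaw": 0.5}, {"wx": 0, "wy": 0, "wz": 0, "tx": 0, "ty": 0, "tz": 0, "jaw": 0.5}]'

```text
time: 7.5
position: [0.5853, -0.1229, 0.1122]
tcp_rot: [-0.0, 0.613, 0.79, -0.0]
ft_force: [-0.1, 0.6, -3.2]
grip_width: 0.0171
gripper_force: 59.2
```

No contact so far. Next I'll seat it gently.

Emit:
carry_out --rows '[{"wx": 0, "wy": 0, "wz": 0, "tx": 0, "ty": 0, "tz": 0.15, "jaw": 0.5}, {"wx": 0, "wy": 0, "wz": 0, "tx": 0, "ty": 0, "tz": 0.15, "jaw": 0.5}, {"wx": 0, "wy": 0, "wz": 0, "tx": 0, "ty": 0, "tz": 0.1, "jaw": 0.5}, {"wx": 0, "wy": 0, "wz": 0, "tx": 0, "ty": 0, "tz": 0.05, "jaw": 0.5}, {"wx": 0, "wy": 0, "wz": 0, "tx": 0, "ty": 0, "tz": 0, "jaw": 0.5}, {"wx": 0, "wy": 0, "wz": 0, "tx": 0, "ty": 0, "tz": 0, "jaw": 0.5}]'

```text
time: 8.1
position: [0.5853, -0.1229, 0.108]
tcp_rot: [0.0, 0.613, 0.79, 0.0]
ft_force: [-1.5, -1.0, -1.6]
grip_width: 0.0171
gripper_force: 59.5
```

Emit:
carry_out --rows '[{"wx": 0, "wy": 0, "wz": 0, "tx": 0, "ty": 0, "tz": 0.05, "jaw": 0.5}, {"wx": 0, "wy": 0, "wz": 0, "tx": 0, "ty": 0, "tz": 0.05, "jaw": 0.5}, {"wx": 0, "wy": 0, "wz": 0, "tx": 0, "ty": 0, "tz": 0, "jaw": 0.5}, {"wx": 0, "wy": 0, "wz": 0, "tx": 0, "ty": 0, "tz": 0, "jaw": 0.5}]'

```text
time: 8.5
position: [0.5854, -0.1231, 0.1078]
tcp_rot: [0.0, 0.613, 0.79, 0.0]
ft_force: [-2.8, -0.6, 5.7]
grip_width: 0.0173
gripper_force: 60.5
```

The collar is on the rim: z is 0.1078 as expected, with about 9 N. I'll lift out and shift to the no-go plug.

Emit:
carry_out --rows '[{"wx": 0, "wy": 0, "wz": 0, "tx": 0, "ty": 0, "tz": 0.05, "jaw": 0.5}, {"wx": 0, "wy": 0, "wz": 0, "tx": 0, "ty": 0, "tz": 0, "jaw": 0.5}, {"wx": 0, "wy": 0, "wz": 0, "tx": 0, "ty": 0, "tz": 0, "jaw": 0.5}, {"wx": 0, "wy": 0, "wz": 0, "tx": 0, "ty": 0, "tz": -1, "jaw": 0.5}, {"wx": 0, "wy": 0, "wz": 0, "tx": 0, "ty": 0, "tz": -1.5, "jaw": 0.5}, {"wx": 0, "wy": 0, "wz": 0, "tx": 0, "ty": 0, "tz": -2, "jaw": 0.5}, {"wx": 0, "wy": 0, "wz": 0, "tx": 0, "ty": 0, "tz": -2, "jaw": 0.5}, {"wx": 0, "wy": 0, "wz": 0, "tx": 0, "ty": 0, "tz": -2, "jaw": 0.5}, {"wx": 0, "wy": 0, "wz": 0, "tx": 0, "ty": 0, "tz": 0, "jaw": 0.5}, {"wx": 0, "wy": 0, "wz": 0, "tx": 0, "ty": 0, "tz": 0, "jaw": 0.5}, {"wx": 0, "wy": 0, "wz": 0, "tx": 2.2, "ty": 0, "tz": 0, "jaw": 0.5}, {"wx": 0, "wy": 0, "wz": 0, "tx": 3, "ty": -0.04, "tz": 0, "jaw": 0.5}, {"wx": 0, "wy": 0, "wz": 0, "tx": 3, "ty": -0.04, "tz": 0, "jaw": 0.5}, {"wx": 0, "wy": 0, "wz": 0, "tx": 2, "ty": 0, "tz": 0, "jaw": 0.5}, {"wx": 0, "wy": 0, "wz": 0, "tx": 0, "ty": 0, "tz": 0, "jaw": 0.5}, {"wx": 0, "wy": 0, "wz": 0, "tx": 0, "ty": 0, "tz": 0, "jaw": 0.5}, {"wx": 0, "wy": 0, "wz": 0, "tx": 0, "ty": 0, "tz": 0, "jaw": 0.5}]'

```text
time: 10.2
position: [0.5592, -0.0249, 0.1906]
tcp_rot: [-0.0, 0.614, 0.79, -0.0]
ft_force: [-0.5, 1.0, -3.3]
grip_width: 0.0173
gripper_force: 59.2
```

Run:
```python
from h import *
im,cam,o=snap("wrist"); T=rot(o["tcp_rot"]);p=o["position"]
tip=p+T@[-.05,0,.0878]; print(o["time"],p,"tip",tip,"tool delta cm",(T.T@(np.array([.5717,-.073,tip[2]])-tip)*100).round(2),"tilt",T[:,2])
# go collar seen by wrist: check gauge pose in the hand
g=p+T@[.05,0,.0878-.053]; u=proj(cam,[g])[0]; print("go collar predicted px",u)
v=im.min(2); m=(v>110).astype(np.uint8); a,b=int(u[0]),int(u[1]); r=np.zeros_like(m); r[b-75:b+75,a-75:a+75]=1; m*=r
h=cv2.convexHull(np.vstack([c for c in cv2.findContours(m,0,1)[0] if cv2.contourArea(c)>150])).reshape(-1,2)
q,rad=cv2.minEnclosingCircle(cast(cam,h,g[2])[:,:2].astype(np.float32)); print("seen",q,rad,"pred",g)
s,cs,_=snap("scene"); w=proj(cs,[[.5717,-.073,.065]])[0].astype(int)
c=s[w[1]-90:w[1]+60,w[0]-80:w[0]+80]
cv2.imwrite("pics/w5.png",np.hstack([cv2.resize(im,(373,280)),cv2.resize(c,(299,280),interpolation=2)]))
```

```text
10.2 [ 0.55924802 -0.02493125  0.19055365] tip [ 0.571516   -0.07339627  0.10275001] tool delta cm [ 0.03  0.03 -0.  ] tilt [-9.49241931e-04 -1.66032139e-04 -9.99999536e-01]
go collar predicted px [275.79380082 165.87217748]
seen (0.5493451952934265, 0.015139506198465824) 0.039549898356199265 pred [0.54686366 0.02351341 0.15575735]
```

View pics/w5.png

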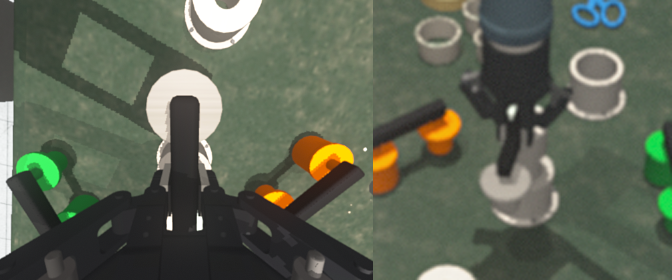

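The gauge sits unslipped in the hand, and by kinematics the no-go tip is within 0.5 mm of the axis. Descending.

Emit:
carry_out --rows '[{"wx": 0, "wy": 0, "wz": 0, "tx": 0.03, "ty": 0.03, "tz": 1, "jaw": 0.5}, {"wx": 0, "wy": 0, "wz": 0, "tx": 0, "ty": 0, "tz": 1.2, "jaw": 0.5}, {"wx": 0, "wy": 0, "wz": 0, "tx": 0, "ty": 0, "tz": 0.8, "jaw": 0.5}, {"wx": 0, "wy": 0, "wz": 0, "tx": 0, "ty": 0, "tz": 0.4, "jaw": 0.5}, {"wx": 0, "wy": 0, "wz": 0, "tx": 0, "ty": 0, "tz": 0.15, "jaw": 0.5}, {"wx": 0, "wy": 0, "wz": 0, "tx": 0, "ty": 0, "tz": 0.1, "jaw": 0.5}, {"wx": 0, "wy": 0, "wz": 0, "tx": 0, "ty": 0, "tz": 0.05, "jaw": 0.5}, {"wx": 0, "wy": 0, "wz": 0, "tx": 0, "ty": 0, "tz": 0, "jaw": 0.5}, {"wx": 0, "wy": 0, "wz": 0, "tx": 0, "ty": 0, "tz": 0, "jaw": 0.5}, {"wx": 0, "wy": 0, "wz": 0, "tx": 0, "ty": 0, "tz": 0, "jaw": 0.5}]'

```text
time: 11.3
position: [0.5596, -0.0239, 0.1546]
tcp_rot: [0.0, 0.613, 0.79, 0.0]
ft_force: [0.0, 0.2, -3.6]
grip_width: 0.0171
gripper_force: 59.3
```

Emit:
carry_out --rows '[{"wx": 0, "wy": 0, "wz": 0, "tx": 0, "ty": 0, "tz": 0.1, "jaw": 0.5}, {"wx": 0, "wy": 0, "wz": 0, "tx": 0, "ty": 0, "tz": 0.08, "jaw": 0.5}, {"wx": 0, "wy": 0, "wz": 0, "tx": 0, "ty": 0, "tz": 0.05, "jaw": 0.5}, {"wx": 0, "wy": 0, "wz": 0, "tx": 0, "ty": 0, "tz": 0.05, "jaw": 0.5}, {"wx": 0, "wy": 0, "wz": 0, "tx": 0, "ty": 0, "tz": 0, "jaw": 0.5}, {"wx": 0, "wy": 0, "wz": 0, "tx": 0, "ty": 0, "tz": 0, "jaw": 0.5}, {"wx": 0, "wy": 0, "wz": 0, "tx": 0, "ty": 0, "tz": 0, "jaw": 0.5}]'

```text
time: 12.0
position: [0.5595, -0.0236, 0.1527]
tcp_rot: [0.0, 0.613, 0.79, 0.0]
ft_force: [-3.3, 1.3, 6.6]
grip_width: 0.0174
gripper_force: 60.6
```

Emit:
carry_out --rows '[{"wx": 0, "wy": 0, "wz": 0, "tx": 0, "ty": 0, "tz": 0.05, "jaw": 0.5}, {"wx": 0, "wy": 0, "wz": 0, "tx": 0, "ty": 0, "tz": 0, "jaw": 0.5}, {"wx": 0, "wy": 0, "wz": 0, "tx": 0, "ty": 0, "tz": 0, "jaw": 0.5}, {"wx": 0, "wy": 0, "wz": 0, "tx": 0, "ty": 0, "tz": 0, "jaw": 0.5}, {"wx": 0, "wy": 0, "wz": 0, "tx": 0, "ty": 0, "tz": 0, "jaw": 0.5}, {"wx": 0, "wy": 0, "wz": 0, "tx": 0, "ty": 0, "tz": 0, "jaw": 0.5}]'

```text
time: 12.6
position: [0.5595, -0.0236, 0.1526]
tcp_rot: [0.0, 0.613, 0.79, 0.0]
ft_force: [-4.7, 1.6, 9.5]
grip_width: 0.017
gripper_force: 61.0
```

Run:
```python
from h import *
im,cam,o=snap("wrist"); T=rot(o["tcp_rot"]);p=o["position"]
tip=p+T@[-.05,0,.0878]; print(o["time"],p,"tip",tip,"tilt",T[:,2],o["ft_force"],o["wrist_torque"])
s,cs,_=snap("scene"); w=proj(cs,[[.5717,-.073,.065]])[0].astype(int)
c=s[w[1]-60:w[1]+60,w[0]-64:w[0]+64]
cv2.imwrite("pics/w6.png",np.hstack([cv2.resize(im,(373,280)),cv2.resize(c,(299,280),interpolation=2)]))
print("back to start, from 10 cm lift, cm:",(T.T@(np.array([.4290,.0724,p[2]])-p)*100).round(2))
```

```text
12.6 [ 0.55949462 -0.02358766  0.1526345 ] tip [ 0.57196715 -0.07203278  0.0648487 ] tilt [ 1.04039081e-03 -2.62869640e-05 -9.99999458e-01] [-4.70102362  1.62570344  9.52848493] [ 0.16466581  0.76395975 -0.04540416]
back to start, from 10 cm lift, cm: [ 1.253e+01 -1.027e+01 -1.000e-02]
```

View pics/w6.png

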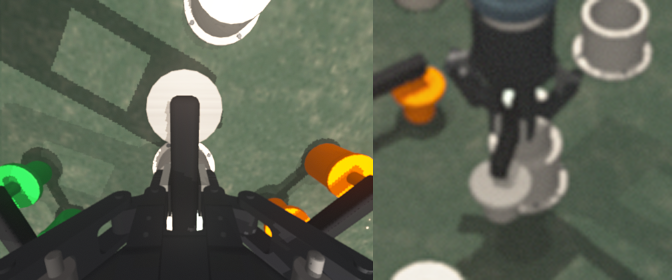

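The no-go plug is refused: it rests on the rim with the tip at z=0.065 under about 13 N. Lifting and returning to the start place.

Emit:
carry_out --rows '[{"wx": 0, "wy": 0, "wz": 0, "tx": 0, "ty": 0, "tz": -0.8, "jaw": 0.5}, {"wx": 0, "wy": 0, "wz": 0, "tx": 0, "ty": 0, "tz": -1.7, "jaw": 0.5}, {"wx": 0, "wy": 0, "wz": 0, "tx": 0, "ty": 0, "tz": -1.7, "jaw": 0.5}, {"wx": 0, "wy": 0, "wz": 0, "tx": 0, "ty": 0, "tz": 0, "jaw": 0.5}, {"wx": 0, "wy": 0, "wz": 0, "tx": 1.5, "ty": -1.25, "tz": 0, "jaw": 0.5}, {"wx": 0, "wy": 0, "wz": 0, "tx": 2.5, "ty": -2.05, "tz": 0, "jaw": 0.5}, {"wx": 0, "wy": 0, "wz": 0, "tx": 2.5, "ty": -2.05, "tz": 0, "jaw": 0.5}, {"wx": 0, "wy": 0, "wz": 0, "tx": 2.5, "ty": -2.05, "tz": 0, "jaw": 0.5}, {"wx": 0, "wy": 0, "wz": 0, "tx": 2.2, "ty": -1.8, "tz": 0, "jaw": 0.5}, {"wx": 0, "wy": 0, "wz": 0, "tx": 1.3, "ty": -1.1, "tz": 0, "jaw": 0.5}, {"wx": 0, "wy": 0, "wz": 0, "tx": 0, "ty": 0, "tz": 0, "jaw": 0.5}, {"wx": 0, "wy": 0, "wz": 0, "tx": 0, "ty": 0, "tz": 2, "jaw": 0.5}, {"wx": 0, "wy": 0, "wz": 0, "tx": 0, "ty": 0, "tz": 3, "jaw": 0.5}, {"wx": 0, "wy": 0, "wz": 0, "tx": 0, "ty": 0, "tz": 3, "jaw": 0.5}, {"wx": 0, "wy": 0, "wz": 0, "tx": 0, "ty": 0, "tz": 1.5, "jaw": 0.5}, {"wx": 0, "wy": 0, "wz": 0, "tx": 0, "ty": 0, "tz": 0, "jaw": 0.5}, {"wx": 0, "wy": 0, "wz": 0, "tx": 0, "ty": 0, "tz": 0, "jaw": 0.5}]'

```text
time: 14.4
position: [0.4298, 0.0712, 0.0981]
tcp_rot: [0.0, 0.614, 0.79, 0.0]
ft_force: [0.2, 0.2, -2.1]
grip_width: 0.0175
gripper_force: 59.2
```

Emit:
carry_out --rows '[{"wx": 0, "wy": 0, "wz": 0, "tx": 0.1, "ty": -0.05, "tz": 0.4, "jaw": 0.5}, {"wx": 0, "wy": 0, "wz": 0, "tx": 0, "ty": 0, "tz": 0.3, "jaw": 0.5}, {"wx": 0, "wy": 0, "wz": 0, "tx": 0, "ty": 0, "tz": 0.15, "jaw": 0.5}, {"wx": 0, "wy": 0, "wz": 0, "tx": 0, "ty": 0, "tz": 0.1, "jaw": 0.5}, {"wx": 0, "wy": 0, "wz": 0, "tx": 0, "ty": 0, "tz": 0.05, "jaw": 0.5}, {"wx": 0, "wy": 0, "wz": 0, "tx": 0, "ty": 0, "tz": 0.05, "jaw": 0.5}, {"wx": 0, "wy": 0, "wz": 0, "tx": 0, "ty": 0, "tz": 0, "jaw": 0.5}, {"wx": 0, "wy": 0, "wz": 0, "tx": 0, "ty": 0, "tz": 0, "jaw": 0.5}]'

```text
time: 15.2
position: [0.4281, 0.0726, 0.0879]
tcp_rot: [0.0, 0.613, 0.79, 0.0]
ft_force: [-1.8, 1.5, 3.5]
grip_width: 0.0169
gripper_force: 60.1
```

The gauge is on the worktop with about 7 N of contact. Releasing and withdrawing upward.

Emit:
carry_out --rows '[{"wx": 0, "wy": 0, "wz": 0, "tx": 0, "ty": 0, "tz": 0, "jaw": 2.5}, {"wx": 0, "wy": 0, "wz": 0, "tx": 0, "ty": 0, "tz": 0, "jaw": 4}, {"wx": 0, "wy": 0, "wz": 0, "tx": 0, "ty": 0, "tz": 0, "jaw": 6}, {"wx": 0, "wy": 0, "wz": 0, "tx": 0, "ty": 0, "tz": 0, "jaw": 6}, {"wx": 0, "wy": 0, "wz": 0, "tx": 0, "ty": 0, "tz": 0, "jaw": 6}, {"wx": 0, "wy": 0, "wz": 0, "tx": 0, "ty": 0, "tz": -1, "jaw": 6}, {"wx": 0, "wy": 0, "wz": 0, "tx": 0, "ty": 0, "tz": -2, "jaw": 6}, {"wx": 0, "wy": 0, "wz": 0, "tx": 0, "ty": 0, "tz": -3, "jaw": 6}, {"wx": 0, "wy": 0, "wz": 0, "tx": 0, "ty": 0, "tz": -3, "jaw": 6}, {"wx": 0, "wy": 0, "wz": 0, "tx": 0, "ty": 0, "tz": -3, "jaw": 6}, {"wx": 0, "wy": 0, "wz": 0, "tx": 0, "ty": 0, "tz": 0, "jaw": 6}, {"wx": 0, "wy": 0, "wz": 0, "tx": 0, "ty": 0, "tz": 0, "jaw": 6}]'

```text
time: 16.4
position: [0.4284, 0.0726, 0.2086]
tcp_rot: [0.001, 0.613, 0.79, 0.001]
ft_force: [-0.0, -0.1, -0.6]
grip_width: 0.06
gripper_force: 0.0
```

Run:
```python
from h import *
im,cam,o=snap("wrist"); print(o["time"],o["position"],o["ft_force"],o["grip_width"])
s,_,_=snap("scene")
cv2.imwrite("pics/w7.png",np.hstack([cv2.resize(im,(373,280)),cv2.resize(s,(373,280))]))
```

```text
16.4 [0.42836072 0.07259645 0.20855036] [-0.00563773 -0.08999064 -0.56289007] 0.06004729730799674
```

View pics/w7.png

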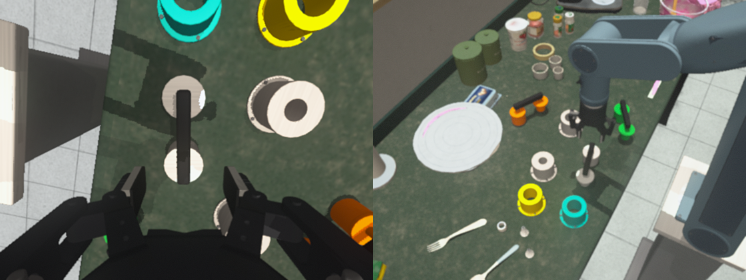

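The gauge stands upright in its original place, with the bar at (183,135) in the wrist half of the picture. The gripper is clear and everything else is undisturbed.

```bash
python3 -c "
from rig import *
print(sign_off())"
```

```text
the job is handed in; nothing more can be done
None
```

The 46 mm ring passed the bore check: the go plug seated collar-down on the rim, the no-go plug was refused under about 13 N, and the gauge stands upright and released where it started; handed in at about 16.5 s of the 64 s allowed.

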